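Lid the tube rack and hold it against the shaker's sprung stop

ROBOT

A 6-joint arm with a two-finger parallel gripper is mounted at the origin on the work surface. World frame = base frame: x ahead of the robot, y to its left, z up, the work surface at z = 0. Lengths are in m, angles in degrees, forces in N, time in s.
With the tool pointing down it reaches from about 0.375 to 0.9 m from the base axis. Payload 3.1 kg.
Tool frame: the origin (TCP) lies between the finger pads, 19 mm behind the fingertips; this is the grasp point; z points along the fingers, y is the line along which they close (so a half turn about z gives the same grasp; the last joint's range is limited). The gripper opens to 87 mm and grips with 3 to 60 N. Pads are 19 mm wide; open, the fingers measure 117 mm over their backs; the gripper's body (75 mm by 190 mm) begins 51 mm behind the grasp point.
Start: joints at [-84.54, 30.224, 82.088, -0, 67.689, -10.227], TCP at [0.169, -0.602, 0.241] pointing down, gripper open.
Joint ranges: [-176.69, 176.69], [-43.24, 126.21], [12.49, 139.97], [-82, 262], [0, 151.66], [-163.58, 163.58]. Speed limits (degrees/s): [159.86, 159.86, 180, 180, 180, 180].

INTERFACE

Orientations are given as a 3x3 rotation matrix whose columns are the frame's x, y, z axes.
In Python, from rig import read_state, capture, hand_in, trace, landmark_of gives the robot as it stands.
- The arm moves only by the shell command python3 -m jog 'ROWS'. ROWS is JSON, a list of rows, each an object of numbers: "tx", "ty", "tz": the shift along the tool's x, y, z in cm; "roll": the turn about the tool's z in rad; "jaw": the opening, from 0 (shut) to 1 (fully open). A call has 1 to 8 rows; each row shifts and turns the commanded pose from where the row before left it, along the tool's axes as they then stand; what a row does not reach is not made up. A row lasts 1/10 s, in which the tool goes at most 50 mm and 8.59 degrees, less where a joint would pass 70% of its speed; a pose out of reach is approached as far as the arm can. A call with a gripper value outside its range is refused whole. The fingers move at their own pace and stop on an object; the grip force is fixed at half the most. Time passes only in rows, so rows that do not move let the fingers close. It gives the time, the measured TCP pose, the force, the opening and the grip force at its end, in the units of the state.
- read_state(): the state, without advancing time (a new reading comes with each control period).
- capture(name): name is "scene" or "side" or "wrist"; returns a dict with "img" (480x640x3 uint8, red, green, blue), "vertical_fov" (degrees; the focal length in pixels is half the picture's height over the tangent of half this angle, whatever the lens; pixels are square), "cx", "cy" (the principal point, pixels), "k1" (the pictures are not rectified: a ray, as slopes to the right and down, at radius r is drawn at 1 + k1 r^2 times it, then the intrinsics apply), "cam_to_world" (4x4, takes a point from camera to world coordinates); the wrist camera has in their place "tool_from_camera" (4x4, takes a point from camera to tool coordinates, whose origin is the TCP and whose axes are the flange's). Camera axes: x right, y up, looking along -z (the intrinsics and any distortion apply to the point x, -y, -z); pixel columns grow to the right and rows downward; lengths in m; the calibration is good to about 2 mm. A picture is of the moment at which its call begins: read the wrist's pose just before it. There is no depth.
- hand_in(): hands the job in; it is judged then, once.
Trained networks look in the newest picture that a camera, given by its name, has taken for a name from the list of things; names that differ only in an ending like _2 or _b are one class to them, and where a whole thing is asked for, a point or a joint stands for the part that bears it (a point fixed in the world has none). Each returns a list of dicts, best first, with "p" (0 to 1); they miss things now and then, are a little off and sometimes report something else, mostly with a low value. They report only what shows in the picture. A call takes as long as a camera call. They do not tell look-alikes from the thing itself.
- trace(camera, thing): "pixels" (480x640 bool, what is visible of it) and "bbox" ([left, top, width, height] in pixels, round what is visible of it).
- landmark_of(camera, thing): "point" ([row, column] in pixels: a listed point, or the origin of a listed thing).
The state is a dict: "time_s": time; "joint_positions": joint angles; "qvel": joint speeds; "tau": joint torques, N m; "position": TCP position; "tcp_rot": TCP orientation; "force": force on the tool from outside, world axes, zero at the start; "moment": the same for the moment, N m; "opening": opening from 0.0 (shut) to 1.0 (fully open); "grasp_force": force on a finger pad.
Only numpy, scipy, OpenCV 4.12 (cv2) and the standard library are available. Lean on these libraries where they do the work, as an engineer would, in place of code of your own. Each camera call takes 0.05 s, during which the arm holds its last target. There are 200 camera calls.

TASK

Put the blue lid on the tube rack that stands on the shaker, seated all the way down, and let go of it. Then take the rack by its orange grip post, slide it flat and square against the black sprung bar and press with a steady 10 N or so, red pointer over the green field, never ramming the bar to the end of its travel; the program finishes while you are still holding the rack pressed there, ready for a colleague to screw it down. Leave the flask, the bottle and the beaker alone.

Things in the scene. Friction and masses are not known exactly. Their poses are not given: they have to be found in the camera images.
- shaker: Orbital shaker (off, fixed): white body under a flat perforated aluminium platform 360 (x) x 320 (y) mm. Origin: on the bench under the platform's centre; platform top 100 mm above it. +x points to the sprung bar; behind that a fixed steel beam (x 136 to 154, 240 long, 45 high) carries a white gauge plate. Two clamps with black thumb screws, 22 high, at x 35, y +-137 mm.
- bar (a joint): Travel of the sprung bar along the shaker's +x, m: 0 at rest, 0.040 at its end. Its spring pushes back with 500 N per m, no preload: 0.020 is 10 N. A red pointer on the bar stands over the gauge plate at shaker x = 100 mm plus the travel; it is over the green field (x 112 to 128 mm) from 0.012 (6 N) to 0.028 (14 N).
- bar_face (a point): Centre of the black rubber bar's pressing face, which looks to the shaker's -x and moves with the bar. The face is 200 mm long (shaker's y), from 8 to 32 mm above the platform; at rest it lies at shaker x = 70 mm, y = 0.
- rack: White open-topped rack of tubes with coloured caps, loose on the platform, 0.3 to 0.65 kg. Box 75 (x) x 120 (y) x 55 mm high, caps below the rim. Origin: centre of the box's underside. Its flat +x face (37.5 mm from the origin) goes against the bar; on its -x side a 6 mm thick foot carries the grip post. Turned up to 17 degrees from square at the start.
- rack_post (a point): Point on the axis of the rack's orange upright grip post, 36 mm above the rack's underside: a place for the TCP. The post is 20 (rack x) x 24 (rack y) mm and reaches 56 mm above the rack's underside; its axis lies at rack x = -72 mm, y = 0. Pinch it from above, fingers on its two +-y faces, 24 mm apart.
- lid: Blue lid, rim down on the bench left or right of the shaker, 120 g. 91 (x) x 136 (y) x 22 mm high: 4 mm top, 18 mm deep skirt that goes outside the rack's walls with 4 mm play on every side, either way round. White bar handle on top, 50 (x) x 16 (y) mm, 22 to 48 mm up. Origin: centre of the skirt's lower edge; seated it is 37 mm above the rack's origin, axes along the rack's.
- lid_grip (a point): Middle of the lid's handle, 44 mm above the skirt's lower edge: place for the TCP, fingers on the two +-y faces (16 mm apart).
- flask: Conical glass flask, 84 mm across the foot, 120 mm high, on the bench on the side without the lid. Leave alone. Origin: centre of its underside.
- bottle: Amber reagent bottle with blue cap, 66 mm across, 140 mm high, on the bench. Leave alone. Origin: centre of its underside.
- beaker: White porcelain beaker, 72 mm across, 85 mm high, on the bench. Leave alone. Origin: centre of its underside.
Mind the look-alikes: they are no part of the job. There is more than one size of the lid; the job needs the largest.

How it is judged:
By the outcome, as a careful person would: the job done as asked, in the order asked, and still so for the second after the job is handed in, while the arm keeps its last pose, push and grip.
It also fails if it takes over 59 s, if anything falls off the work surface, if the arm or the gripper's body presses on something with over 40 N, if the wrist force passes 120 N, or if a joint passes its speed limit or range.

## Working session

There is one attempt and no reset: what is moved stays moved. The work goes in short steps, Python scripts to look and compute and a shell command to move; the robot and the scene stay as the last step left them, time stands still between calls to the robot, and variables do not carry over. Pictures are saved under pics/ and viewed, at most 10 in all, crops included, and the job is handed in when it is done.

```bash
mkdir -p pics; ls; cat > h.py <<'E'
import numpy as np, cv2
from rig import *
def info(c):
    f=240/np.tan(np.radians(c["vertical_fov"])/2)
    K=np.array([[f,0,c["cx"]],[0,f,c["cy"]],[0,0,1.]])
    if "cam_to_world" in c: M=np.array(c["cam_to_world"])
    else:
        s=c["state"]; T=np.eye(4); T[:3,:3]=s["tcp_rot"]; T[:3,3]=s["position"]; M=T@np.array(c["tool_from_camera"])
    return K,c["k1"],M
def cap(n):
    s=read_state(); c=capture(n); c["state"]=s; return c
def ray(c,u,v):
    K,k1,M=info(c); d=np.array([(u-K[0,2])/K[0,0],(v-K[1,2])/K[0,0]]); x=d.copy()
    for _ in range(30): x=d/(1+k1*(x@x))
    return M[:3,3], M[:3,:3]@np.array([x[0],-x[1],-1])
def onz(c,u,v,z):
    o,d=ray(c,u,v); return o+d*(z-o[2])/d[2]
def proj(c,P):
    K,k1,M=info(c); p=np.linalg.inv(M)@np.append(P,1); x=np.array([p[0],-p[1]])/-p[2]; x=x*(1+k1*(x@x))
    return x*K[0,0]+K[:2,2]
def save(c,n): cv2.imwrite("pics/"+n+".png",c["img"][:,:,::-1])
E
python3 - <<'E'
from h import *
print(read_state())
for n in ["scene","side"]:
    c=cap(n); save(c,n+"0"); K,k,M=info(c); print(n,K[0],k,M[:3].round(3).tolist())
    for t in ["shaker","bar_face","rack","rack_post","lid","lid_grip","flask","bottle","beaker"]:
        for r in landmark_of(n,t): print(t,np.round(r["point"],1),round(r["p"],2))
E
```

```text
pics
{'time_s': 0.0, 'joint_positions': array([-8.45402515e+01,  3.02792509e+01,  8.21554884e+01,  3.53245914e-04,
        6.76893318e+01, -1.02268286e+01]), 'qvel': array([-0.03932173, -0.02634176,  0.02045772,  0.01412143, -0.04002534,
        0.00885324]), 'tau': array([-4.09355889e-04, -4.40041995e+01, -1.76592153e+01,  6.32407120e-02,
        5.84052061e-02, -1.83475195e-04]), 'position': array([ 0.16895293, -0.60101882,  0.24027352]), 'tcp_rot': array([[ 9.62755788e-01,  2.70372432e-01, -2.00356845e-04],
       [ 2.70372225e-01, -9.62753453e-01,  2.15616730e-03],
       [ 3.90073952e-04, -2.13003347e-03, -9.99997655e-01]]), 'force': array([ 0.01294421, -0.23100661,  0.95242159]), 'moment': array([ 0.02807767, -0.01198751,  0.00488717]), 'grasp_force': 0.0, 'opening': 1.0003186803873565}
scene [542.5207232    0.         316.81837587] -0.15083940692524697 [[0.642, -0.64, 0.422, 1.026], [0.767, 0.546, -0.338, -0.374], [-0.013, 0.541, 0.841, 1.202]]
shaker [309.8 327.8] 0.72
shaker [441.  217.6] 0.51
bar_face [305.1 352. ] 0.68
rack [249.8 305.2] 0.67
rack [283.5 318.1] 0.6
rack_post [250.  305.5] 0.86
lid [168.6 351.4] 0.95
lid [209.4 388.4] 0.9
lid [182.5 442.8] 0.65
lid_grip [169.6 448. ] 0.79
lid_grip [161.1 350.8] 0.75
lid_grip [197.6 384.5] 0.59
flask [358.5 179.2] 0.92
bottle [441.6 211.2] 0.94
bottle [282.9 318.3] 0.73
beaker [251.4 459.3] 0.56
side [442.41043611   0.         317.38919439] -0.0709530824924 [[-0.812, 0.357, -0.461, -0.054], [-0.583, -0.474, 0.66, 0.87], [0.017, 0.805, 0.593, 0.794]]
shaker [240.7 306.7] 0.89
shaker [312.3 268.4] 0.27
bar_face [204.5 284.7] 0.84
rack [217.8 318.5] 0.88
rack_post [217.7 335.8] 0.91
rack_post [184.  356.3] 0.36
lid [370.1 201.8] 0.84
lid [325.5 266.5] 0.71
lid [367.1 320. ] 0.59
lid_grip [313.9 270.6] 0.9
lid_grip [360.7 200. ] 0.83
bottle [324.4 268.6] 0.67
bottle [184.  354.2] 0.56
beaker [300.1 189.9] 0.6
beaker [325.8 269. ] 0.32
```

View pics/scene0.png

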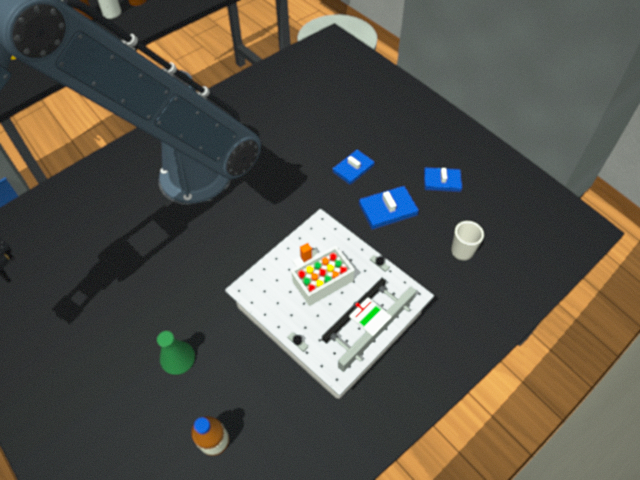

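View pics/side0.png

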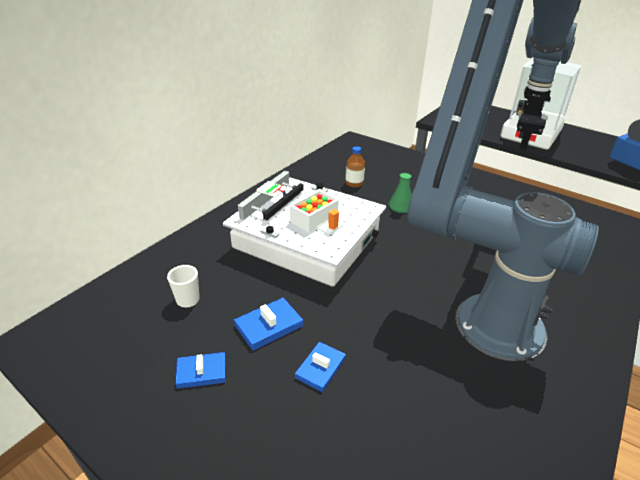

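Lids: scene (352,166), (388,206), (443,179). The one at (388,206) looks the largest. I'll fit the sizes and poses of everything that matters from the masks.

```bash
cat >> h.py <<'E'
from scipy.optimize import minimize
def boxpts(x0,x1,y0,y1,z0,z1): return np.array([[x,y,z] for x in(x0,x1) for y in(y0,y1) for z in(z0,z1)],float)
def render(c,boxes,x,y,yaw,z=0,S=4):
    m=np.zeros((480*S,640*S),np.uint8); cs,sn=np.cos(yaw),np.sin(yaw)
    for b in boxes:
        P=b@np.array([[cs,sn,0],[-sn,cs,0],[0,0,1]])+[x,y,z]
        q=np.array([proj(c,p) for p in P]); h=cv2.convexHull((q*S+S/2).astype(np.float32)).round().astype(np.int32)
        cv2.fillConvexPoly(m,h,1)
    return cv2.resize(m*255,(640,480),interpolation=cv2.INTER_AREA)/255.
def fit(views,boxf,p0,z=0,steps=None):
    # views: list of (cam,mask); boxf(params[3:])->boxes
    def cost(p):
        t=0
        for c,m in views:
            r=render(c,boxf(p[3:]),*p[:3],z=z); t+=np.abs(r-m).sum()/m.sum()
        return t/len(views)
    p0=np.array(p0,float); st=np.array(steps or [.015,.015,.15]+[.015]*(len(p0)-3))
    sim=np.vstack([p0]+[p0+st*e for e in np.eye(len(p0))])
    r=minimize(cost,p0,method="Nelder-Mead",options=dict(initial_simplex=sim,maxiter=300,xatol=1e-4,fatol=1e-4)); return r.x,r.fun
def blob(mask,near):
    n,l,s,ce=cv2.connectedComponentsWithStats(mask.astype(np.uint8)); i=1+np.argmin(np.linalg.norm(ce[1:]-near,axis=1)); return l==i
def lidb(q=()):
    a,b=q if len(q) else (.091,.136)
    return [boxpts(-a/2,a/2,-b/2,b/2,0,.022)]
E
cat > a.py <<'E'
from h import *
sc=cap("scene"); S=trace("scene","lid"); 
def blue(c):
    h=cv2.cvtColor(c["img"],cv2.COLOR_RGB2HSV); return ((h[...,0]>100)&(h[...,0]<125)&(h[...,1]>150)&(h[...,2]>60)).astype(np.uint8)
sd=cap("side")
B={n:cv2.morphologyEx(blue(c),cv2.MORPH_CLOSE,np.ones((13,13))) for n,c in(("a",sc),("b",sd))}
print([(r["bbox"],round(r["p"],2)) for r in S])
for ua,ub in(((352,166),(320,367)),((388,206),(268,322)),((443,179),(201,370))):
    p=onz(sc,*ua,.02); v=[(sc,blob(B["a"],ua)),(sd,blob(B["b"],ub))]
    best=min((fit(v,lidb,[p[0],p[1],y,.08,.12]) for y in(-.6,.2,.9,1.7)),key=lambda r:r[1])
    print(ua,onz(sd,*ub,.02)[:2],best[0].round(4),round(best[1],3))
for t in ("shaker","rack"):
    for c,n in((sc,"scene"),(sd,"side")):
        for r in trace(n,t)[:2]: print(t,n,r["bbox"],r["pixels"].sum(),round(r["p"],2))
import pickle
E
python3 a.py
python3 - <<'E'
import cv2
a=cv2.imread("pics/scene0.png")[140:240,320:480]; cv2.imwrite("pics/lids.png",cv2.resize(a,None,fx=4.5,fy=4.5,interpolation=2))
E
```

```text
[([358.7, 186.7, 61.7, 44.5], 0.78), ([332.7, 151.9, 40.3, 31.3], 0.62), ([424.8, 166.7, 39.8, 23.5], 0.62)]
(352, 166) [0.27720356 0.37656984] [0.2843 0.3642 0.0932 0.0664 0.1016] 0.068
(388, 206) [0.45091729 0.3438389 ] [ 0.4559  0.3373 -0.3389  0.0923  0.1372] 0.032
(443, 179) [0.47431116 0.53370938] [0.4844 0.5265 0.8089 0.1022 0.0672] 0.069
shaker scene [227.4, 207.5, 204.5, 189.3] 17773 0.83
shaker side [226.3, 170.8, 156.9, 114.2] 9393 0.67
rack scene [289.5, 244.2, 63.6, 63.9] 2630 0.77
rack side [291.9, 191.1, 51.7, 42.4] 1714 0.81
rack side [251.9, 184.1, 55.3, 39.2] 517 0.72
```

View pics/lids.png

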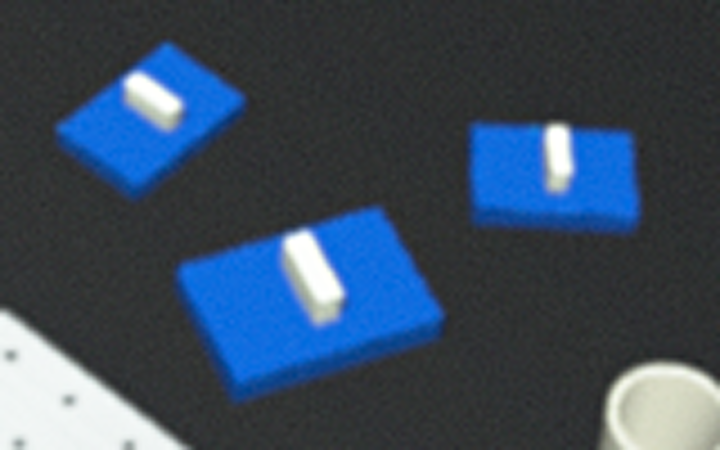

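Crop: the lid at (388,206) is clearly the largest, and its fit gives 92 x 137 mm, which matches the description. The other two measure about 66 x 101 mm. Next are the shaker and the rack.

```bash
cat > b.py <<'E'
from h import *
sc=cap("scene"); a={t:trace("scene",t)[0]["pixels"] for t in("shaker","rack")}
sd=cap("side"); b={t:trace("side",t)[0]["pixels"] for t in("shaker","rack")}
def hull(m):
    h=cv2.convexHull(np.argwhere(m)[:,::-1].astype(np.int32)); o=np.zeros(m.shape,np.uint8); cv2.fillConvexPoly(o,h,1); return o
rb=lambda q:[boxpts(-.0375,.0375,-.06,.06,0,.055),boxpts(-.082,-.062,-.012,.012,0,.056),boxpts(-.082,-.037,-.012,.012,0,.006)]
sb=lambda q:[boxpts(-.18,.18,-.16,.16,.08,.1),boxpts(-.17,.17,-.15,.15,0,.1),boxpts(.136,.154,-.12,.12,.1,.145)]
c0=onz(sc,325,305,.1); r0=onz(sc,323,277,.15)
f=onz(sc,365,312,.1)-onz(sc,298,250,.1); y0=np.arctan2(f[1],f[0]); print(c0,r0,y0)
for nm,v in(("both",[(sc,hull(a["shaker"])),(sd,hull(b["shaker"]))]),("sc",[(sc,hull(a["shaker"]))]),("sd",[(sd,hull(b["shaker"]))])):
    p,e=fit(v,sb,[*c0[:2],y0]); print("shaker",nm,p.round(4),np.degrees(p[2]).round(2),round(e,3))
for nm,v in(("both",[(sc,a["rack"]),(sd,b["rack"])]),("sc",[(sc,a["rack"])]),("sd",[(sd,b["rack"])])):
    best=min((fit(v,rb,[*r0[:2],y0+d],z=.1) for d in(-.2,.2)),key=lambda r:r[1]); p,e=best; print("rack",nm,p.round(4),np.degrees(p[2]).round(2),round(e,3))
for n,c in(("scene",sc),("side",sd)):
    capture(n)
    for t,z in(("rack_post",.136),("bar_face",.12),("lid_grip",.044),("shaker",0.)):
        for r in landmark_of(n,t)[:3]: print(n,t,onz(c,r["point"][1],r["point"][0],z).round(4),round(r["p"],2))
E
python3 b.py
```

```text
[ 0.60650482 -0.0183607   0.1       ] [0.56976385 0.00707454 0.15      ] 0.04916471211181013
shaker both [0.5868 0.0091 0.1084] 6.21 0.032
shaker sc [0.5858 0.0099 0.1099] 6.3 0.013
shaker sd [0.5901 0.0028 0.099 ] 5.67 0.031
rack both [ 0.5557  0.0157 -0.1533] -8.79 0.086
rack sc [ 0.5561  0.0144 -0.1421] -8.14 0.061
rack sd [ 0.5542  0.0218 -0.1793] -10.27 0.065
scene rack_post [0.4866 0.0264 0.136 ] 0.67
scene bar_face [0.6478 0.0109 0.12  ] 0.71
scene lid_grip [0.4854 0.5242 0.044 ] 0.91
scene lid_grip [0.452  0.3398 0.044 ] 0.78
scene lid_grip [0.2805 0.3635 0.044 ] 0.65
scene shaker [0.5788 0.0138 0.    ] 0.95
side rack_post [0.4767 0.0211 0.136 ] 0.64
side bar_face [0.6467 0.0285 0.12  ] 0.78
side lid_grip [0.2744 0.3679 0.044 ] 0.89
side lid_grip [0.4575 0.3365 0.044 ] 0.63
side lid_grip [0.4851 0.5185 0.044 ] 0.58
side shaker [0.584  0.0027 0.    ] 0.9
```

```bash
python3 -m jog '[{"tx":2.98,"ty":-3.5,"jaw":0.6},{"tx":2.98,"ty":-3.5},{"tx":2.98,"ty":-3.5},{"tx":2.98,"ty":-3.5},{"tx":2.98,"ty":-3.5},{"tx":2.98,"ty":-3.5},{"tx":2.98,"ty":-3.5},{"tx":2.98,"ty":-3.5}]'
python3 -m jog '[{"tx":2.98,"ty":-3.5},{"tx":2.98,"ty":-3.5},{"tx":2.98,"ty":-3.5},{"tx":2.98,"ty":-3.5},{"tx":1.91,"ty":-4.51},{"tx":1.91,"ty":-4.51},{"tx":1.91,"ty":-4.51},{"tx":1.91,"ty":-4.51}]'
python3 -m jog '[{"tx":1.91,"ty":-4.51},{"tx":1.91,"ty":-4.51},{"tx":1.91,"ty":-4.51},{"tx":1.91,"ty":-4.51},{"tx":1.91,"ty":-4.51,"roll":0.123},{"roll":0.14},{"roll":0.14},{"roll":0.14}]'
python3 -m jog '[{"roll":0.07},{}]'
cat > w.py <<'E'
from h import *
import sys
print({k:np.round(v,4) for k,v in read_state().items() if k in("time_s","position","joint_positions","opening","force")}, "yaw",np.degrees(np.arctan2(*np.array(read_state()["tcp_rot"])[[1,0],0])).round(2))
w=cap("wrist"); save(w,sys.argv[1]); K,k,M=info(w); print(K[0],k,M.round(3).tolist())
for t in sys.argv[2:]:
    n,z=t.split(":")
    for r in landmark_of("wrist",n): print(n,np.round(r["point"],1),onz(w,r["point"][1],r["point"][0],float(z)).round(4),round(r["p"],2))
E
python3 w.py w1 lid_grip:.044 lid:0
```

```text
{'time_s': np.float64(2.15), 'joint_positions': array([-8.45396e+01,  3.02225e+01,  8.20879e+01, -2.00000e-04,
        6.76885e+01, -1.02287e+01]), 'position': array([ 0.169 , -0.6017,  0.2413]), 'force': array([-0.3646,  0.1261, -0.6715]), 'opening': np.float64(1.0012)} yaw 15.69
[334.92192835   0.         316.77502814] -0.06508021853267845 [[0.271, 0.924, 0.27, 0.243], [-0.963, 0.26, 0.075, -0.581], [-0.0, -0.28, 0.96, 0.385], [0.0, 0.0, 0.0, 1.0]]$[0]: bad value
$[0]: bad value
$[0]: bad value
$[0]: bad value
```

View pics/w1.png

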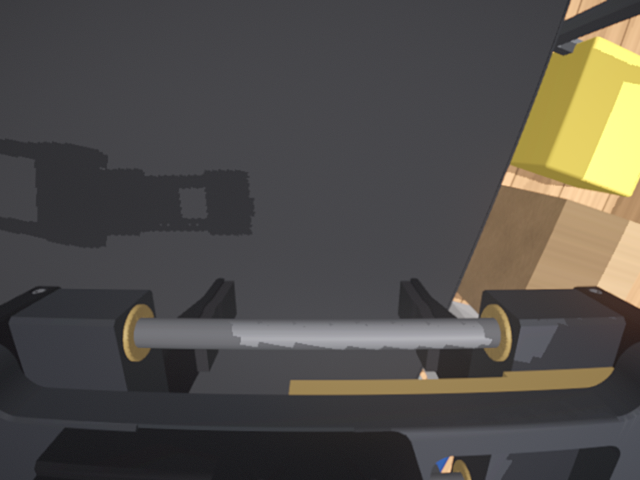

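The rows were refused because every key is required. The picture shows the bench at the start pose, so the arm hasn't moved. I'll retype the rows in full and stop 6 cm short along tool x, so the camera sees the lid clear of the gripper.

```bash
python3 -m jog '[{"tx":2.98,"ty":-3.5,"tz":0,"roll":0,"jaw":0.6},{"tx":2.98,"ty":-3.5,"tz":0,"roll":0,"jaw":0.6},{"tx":2.98,"ty":-3.5,"tz":0,"roll":0,"jaw":0.6},{"tx":2.98,"ty":-3.5,"tz":0,"roll":0,"jaw":0.6},{"tx":2.98,"ty":-3.5,"tz":0,"roll":0,"jaw":0.6},{"tx":2.98,"ty":-3.5,"tz":0,"roll":0,"jaw":0.6},{"tx":2.98,"ty":-3.5,"tz":0,"roll":0,"jaw":0.6},{"tx":2.98,"ty":-3.5,"tz":0,"roll":0,"jaw":0.6}]'
```

```text
time_s: 3.1
position: [0.3234, -0.2662, 0.2416]
tcp_rot: [[0.963, 0.27, 0.001], [0.27, -0.963, -0.001], [0.001, 0.001, -1.0]]
force: [0.5, -0.5, 0.4]
opening: 0.603
grasp_force: 0.0
```

```bash
python3 -m jog '[{"tx":2.98,"ty":-3.5,"tz":0,"roll":0,"jaw":0.6},{"tx":2.98,"ty":-3.5,"tz":0,"roll":0,"jaw":0.6},{"tx":2.98,"ty":-3.5,"tz":0,"roll":0,"jaw":0.6},{"tx":2.98,"ty":-3.5,"tz":0,"roll":0,"jaw":0.6},{"tx":1.24,"ty":-4.4,"tz":0,"roll":0,"jaw":0.6},{"tx":1.24,"ty":-4.4,"tz":0,"roll":0,"jaw":0.6},{"tx":1.24,"ty":-4.4,"tz":0,"roll":0,"jaw":0.6},{"tx":1.24,"ty":-4.4,"tz":0,"roll":0,"jaw":0.6}]'
```

```text
time_s: 3.9
position: [0.3999, 0.084, 0.2416]
tcp_rot: [[0.963, 0.27, 0.001], [0.27, -0.963, -0.0], [0.001, 0.0, -1.0]]
force: [1.6, -0.3, -0.5]
opening: 0.604
grasp_force: 0.0
```

```bash
python3 -m jog '[{"tx":1.24,"ty":-4.4,"tz":0,"roll":0,"jaw":0.6},{"tx":1.24,"ty":-4.4,"tz":0,"roll":0,"jaw":0.6},{"tx":1.24,"ty":-4.4,"tz":0,"roll":0,"jaw":0.6},{"tx":1.24,"ty":-4.4,"tz":0,"roll":0,"jaw":0.6},{"tx":1.24,"ty":-4.4,"tz":0,"roll":0.0,"jaw":0.6},{"tx":1.24,"ty":-4.4,"tz":0,"roll":0,"jaw":0.6},{"tx":0,"ty":0,"tz":0,"roll":0.14,"jaw":0.6},{"tx":0,"ty":0,"tz":0,"roll":0.14,"jaw":0.6}]'
python3 -m jog '[{"tx":0,"ty":0,"tz":0,"roll":0.14,"jaw":0.6},{"tx":0,"ty":0,"tz":0,"roll":0.14,"jaw":0.6},{"tx":0,"ty":0,"tz":0,"roll":0.05,"jaw":0.6},{"tx":0,"ty":0,"tz":0,"roll":0,"jaw":0.6}]'
python3 w.py w2 lid_grip:.044 lid:0
```

```text
time_s: 4.7
position: [0.3998, 0.3583, 0.2411]
tcp_rot: [[1.0, -0.009, 0.0], [-0.009, -1.0, 0.0], [0.0, -0.0, -1.0]]
force: [-0.4, 0.1, -0.5]
opening: 0.603
grasp_force: 0.0
time_s: 5.1
position: [0.4002, 0.3566, 0.2413]
tcp_rot: [[0.944, -0.33, 0.0], [-0.33, -0.944, 0.0], [0.0, -0.0, -1.0]]
force: [0.0, -0.0, -0.1]
opening: 0.601
grasp_force: 0.0
{'time_s': np.float64(5.1), 'joint_positions': array([2.974850e+01, 2.336640e+01, 9.487550e+01, 2.000000e-03,
       6.174640e+01, 1.389993e+02]), 'position': array([0.4002, 0.3566, 0.2413]), 'force': array([ 0.0429, -0.0026, -0.0719]), 'opening': np.float64(0.6014)} yaw -19.25
[334.92192835   0.         316.77502814] -0.06508021853267845 [[-0.329, 0.907, 0.264, 0.473], [-0.944, -0.316, -0.092, 0.331], [-0.0, -0.28, 0.96, 0.385], [0.0, 0.0, 0.0, 1.0]]
lid_grip [316.7 341.8] [0.2883 0.3656 0.044 ] 0.84
lid_grip [202.7 138.4] [0.4825 0.5252 0.044 ] 0.66
lid_grip [163.1 316. ] [0.4582 0.3373 0.044 ] 0.65
lid [160.1 320. ] [0.4579 0.3328 0.    ] 0.8
lid [194.9 154.7] [0.4853 0.5274 0.    ] 0.77
lid [300.6 339.2] [0.2872 0.3662 0.    ] 0.72
```

View pics/w2.png

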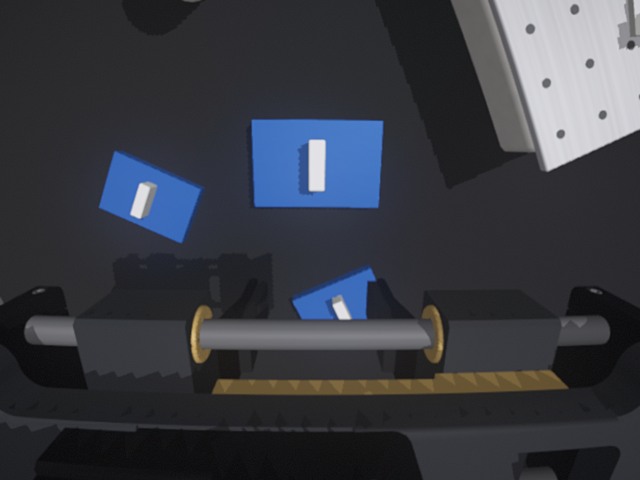

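The large lid at (317,164) sits square in the wrist view, and its position agrees with the fixed cameras: (0.457, 0.336).

```bash
python3 -m jog '[{"tx":3.0,"ty":0,"tz":3,"roll":0,"jaw":0.6},{"tx":3.06,"ty":0.05,"tz":3.5,"roll":0,"jaw":0.6},{"tx":0,"ty":0,"tz":4,"roll":0,"jaw":0.6},{"tx":0,"ty":0,"tz":4,"roll":0,"jaw":0.6},{"tx":0,"ty":0,"tz":3,"roll":0,"jaw":0.6},{"tx":0,"ty":0,"tz":2.0,"roll":0,"jaw":0.6},{"tx":0,"ty":0,"tz":0,"roll":0,"jaw":0.6},{"tx":0,"ty":0,"tz":0,"roll":0,"jaw":0}]'
python3 -m jog '[{"tx":0,"ty":0,"tz":0,"roll":0,"jaw":0},{"tx":0,"ty":0,"tz":0,"roll":0,"jaw":0},{"tx":0,"ty":0,"tz":0,"roll":0,"jaw":0},{"tx":0,"ty":0,"tz":0,"roll":0,"jaw":0},{"tx":0,"ty":0,"tz":0,"roll":0,"jaw":0},{"tx":0,"ty":0,"tz":0,"roll":0,"jaw":0}]'
```

```text
time_s: 6.05
position: [0.4574, 0.3361, 0.0463]
tcp_rot: [[0.944, -0.33, -0.0], [-0.33, -0.944, -0.0], [-0.0, 0.0, -1.0]]
force: [-0.7, 0.7, 0.1]
opening: 0.568
grasp_force: 0.0
time_s: 6.65
position: [0.4575, 0.3362, 0.0469]
tcp_rot: [[0.944, -0.33, 0.001], [-0.33, -0.944, 0.001], [0.001, -0.001, -1.0]]
force: [-1.6, 0.0, 5.1]
opening: 0.181
grasp_force: 30.0
```

Gripped: opening 0.18, which is about 16 mm. I'll lift and go to a viewpoint 12 cm short of the rack.

```bash
python3 -m jog '[{"tx":0,"ty":0,"tz":-1.5,"roll":0,"jaw":0},{"tx":0,"ty":0,"tz":-3,"roll":0,"jaw":0},{"tx":0,"ty":0,"tz":-4,"roll":0,"jaw":0},{"tx":0,"ty":0,"tz":-4,"roll":0,"jaw":0},{"tx":0,"ty":0,"tz":-4,"roll":0,"jaw":0},{"tx":0,"ty":0,"tz":-3.5,"roll":0,"jaw":0},{"tx":1.0,"ty":2.6,"tz":0,"roll":0,"jaw":0},{"tx":1.0,"ty":3.8,"tz":0,"roll":0,"jaw":0}]'
python3 -m jog '[{"tx":1.0,"ty":4,"tz":0,"roll":0,"jaw":0},{"tx":1.0,"ty":4,"tz":0,"roll":0,"jaw":0},{"tx":1.0,"ty":4,"tz":0,"roll":0,"jaw":0},{"tx":1.0,"ty":4,"tz":0,"roll":0,"jaw":0},{"tx":1.0,"ty":3.8,"tz":0,"roll":0,"jaw":0},{"tx":1.0,"ty":2.9,"tz":0,"roll":0,"jaw":0},{"tx":0,"ty":0,"tz":0,"roll":-0.09,"jaw":0},{"tx":0,"ty":0,"tz":0,"roll":-0.09,"jaw":0}]'
python3 -m jog '[{"tx":0,"ty":0,"tz":0,"roll":0,"jaw":0},{"tx":0,"ty":0,"tz":0,"roll":0,"jaw":0}]'
python3 w.py w3 rack:.1 rack_post:.136 lid_grip:.245
```

```text
time_s: 7.45
position: [0.456, 0.2698, 0.2476]
tcp_rot: [[0.945, -0.327, 0.004], [-0.327, -0.945, 0.002], [0.004, -0.003, -1.0]]
force: [0.2, -0.9, -2.1]
opening: 0.178
grasp_force: 30.0
time_s: 8.25
position: [0.4362, 0.0337, 0.246]
tcp_rot: [[0.988, -0.155, -0.001], [-0.155, -0.988, 0.0], [-0.001, 0.0, -1.0]]
force: [-0.5, -0.5, -1.6]
opening: 0.181
grasp_force: 30.0
time_s: 8.45
position: [0.4364, 0.035, 0.246]
tcp_rot: [[0.988, -0.157, -0.001], [-0.157, -0.988, 0.0], [-0.001, -0.0, -1.0]]
force: [-0.3, -0.3, -1.1]
opening: 0.179
grasp_force: 30.0
{'time_s': np.float64(8.45), 'joint_positions': array([-1.010060e+01,  1.542370e+01,  1.074047e+02, -5.000000e-04,
        5.721150e+01,  8.895100e+01]), 'position': array([0.4364, 0.035 , 0.246 ]), 'force': array([-0.3327, -0.3339, -1.1272]), 'opening': np.float64(0.1792)} yaw -9.05
[334.92192835   0.         316.77502814] -0.06508021853267845 [[-0.157, 0.948, 0.277, 0.512], [-0.988, -0.15, -0.044, 0.023], [-0.0, -0.281, 0.96, 0.389], [0.0, 0.0, 0.0, 1.0]]
rack [ 93.7 316.5] [0.5533 0.0168 0.1   ] 0.79
rack_post [185.  317.1] [0.4847 0.0272 0.136 ] 0.88
lid_grip [373.7  84.5] [0.4188 0.1635 0.245 ] 0.7
```

View pics/w3.png

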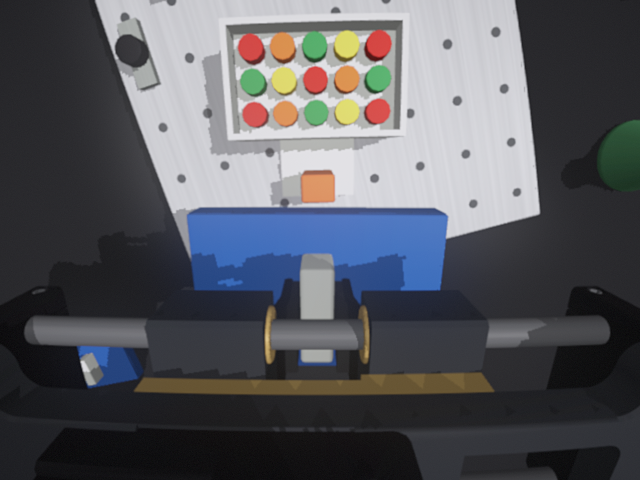

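The picture shows the lid held level and square in the gripper, its front edge at row 210. The rack rim corners are at about (220,19), (409,14), (404,138) and (227,139), with the post at (318,187).

```bash
cat > r.py <<'E'
from h import *
s=read_state(); w=cap("wrist")
def rim(p,z=.155):
    c,n=np.cos(p[2]),np.sin(p[2]); return [proj(w,[p[0]+c*a-n*b,p[1]+n*a+c*b,z]) for a,b in((.0375,.06),(.0375,-.06),(-.0375,-.06),(-.0375,.06))]
for q in [(220,19),(409,14),(404,138),(227,139)]: print(q,onz(w,*q,.155).round(4))
P=np.array([onz(w,*q,.155)[:2] for q in [(220,19),(409,14),(404,138),(227,139)]])
print([np.linalg.norm(P[i]-P[i-3]).round(4) for i in range(4)])
y=[np.degrees(np.arctan2(*(P[i]-P[j])[::-1])).round(2) for i,j in((0,3),(1,2),(0,1),(3,2))]; print(y,P.mean(0))
m=trace("wrist","lid"); print([(r["bbox"],round(r["p"],2)) for r in m])
im=w["img"].copy()
big=cv2.resize(im[0:230,180:450],None,fx=2.6,fy=2.6,interpolation=2)
p=np.array([*P.mean(0),np.radians(-9.0)])
for pz,col in((.155,(255,0,0)),):
    q=(np.array(rim(p,pz))-[180,0]+.5)*2.6; cv2.polylines(big,[q.astype(np.int32)],True,col,1)
cv2.imwrite("pics/rim.png",big[:,:,::-1])
E
python3 r.py
```

```text
(220, 19) [0.6002 0.0714 0.155 ]
(409, 14) [ 0.5845 -0.0465  0.155 ]
(404, 138) [ 0.5094 -0.0357  0.155 ]
(227, 139) [0.5273 0.0825 0.155 ]
[np.float64(0.1189), np.float64(0.076), np.float64(0.1195), np.float64(0.0737)]
[np.float64(-8.68), np.float64(-8.2), np.float64(82.45), np.float64(81.39)] [0.55532652 0.01794008]
[([187.1, 204.9, 263.5, 160.7], 0.94), ([77.1, 347.4, 65.1, 35.6], 0.76), ([222.8, 13.5, 189.2, 187.4], 0.49)]
```

View pics/rim.png

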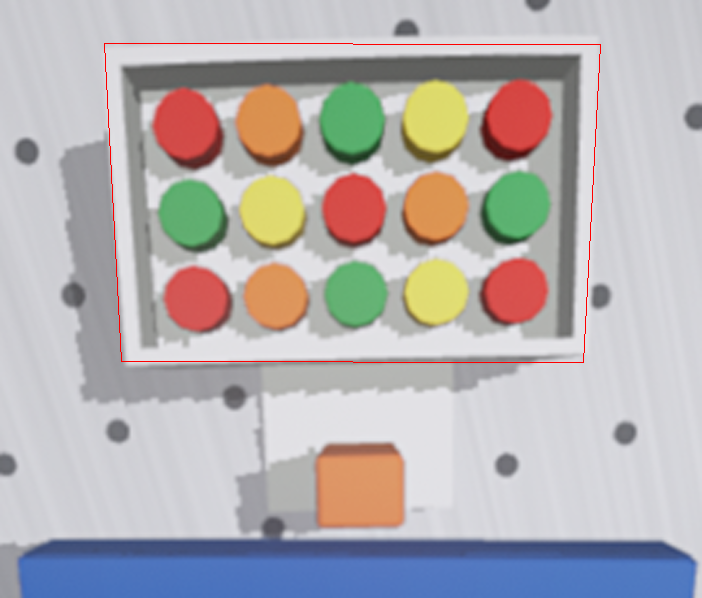

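```bash
python3 - <<'E'
from h import *
s=read_state(); w=cap("wrist"); p=np.array(s["position"]); R=np.array(s["tcp_rot"])
for q,z in(((189,214),.2212),((446,214),.2212),((318,214),.2212),((222,208),.1992),((434,208),.1992)): print(q,(R.T@(onz(w,*q,z)-p)).round(4))
t=np.array([.5555,.0175,p[2]]); print((R.T@(t-p)).round(4))
E
```

```text
(189, 214) [ 0.0437 -0.066   0.025 ]
(446, 214) [0.0438 0.0665 0.025 ]
(318, 214) [0.0436 0.0005 0.025 ]
(222, 208) [ 0.0428 -0.0549  0.047 ]
(434, 208) [0.043  0.0678 0.047 ]
[ 0.1201 -0.001  -0.    ]
```

```bash
python3 -m jog '[{"tx":3,"ty":-0.1,"tz":0,"roll":-0.017,"jaw":0},{"tx":4,"ty":0,"tz":0,"roll":0,"jaw":0},{"tx":3.5,"ty":0,"tz":0,"roll":0,"jaw":0},{"tx":1.7,"ty":-0.1,"tz":0,"roll":0,"jaw":0},{"tx":0,"ty":0,"tz":2.2,"roll":0,"jaw":0},{"tx":0,"ty":0,"tz":1.7,"roll":0,"jaw":0},{"tx":0,"ty":0,"tz":0,"roll":0,"jaw":0},{"tx":0,"ty":0,"tz":0,"roll":0,"jaw":0}]'
python3 -m jog '[{"tx":0,"ty":0,"tz":0.4,"roll":0,"jaw":0},{"tx":0,"ty":0,"tz":0.3,"roll":0,"jaw":0},{"tx":0,"ty":0,"tz":0.2,"roll":0,"jaw":0},{"tx":0,"ty":0,"tz":0,"roll":0,"jaw":0}]'
```

```text
time_s: 9.6
position: [0.5577, 0.0196, 0.2072]
tcp_rot: [[0.99, -0.139, -0.001], [-0.139, -0.99, 0.0], [-0.001, -0.0, -1.0]]
force: [0.8, 0.3, -0.3]
opening: 0.182
grasp_force: 30.0
time_s: 10.0
position: [0.5576, 0.0195, 0.1983]
tcp_rot: [[0.99, -0.139, -0.0], [-0.139, -0.99, 0.0], [-0.0, -0.0, -1.0]]
force: [-0.2, -0.4, -2.8]
opening: 0.182
grasp_force: 30.0
```

The skirt is 3.5 mm below the rim with no resistance. I overshot y by 2 mm, so I'll correct that and lower the rest of the way.

```bash
python3 -m jog '[{"tx":0,"ty":0.2,"tz":0,"roll":0,"jaw":0},{"tx":0,"ty":0,"tz":0.4,"roll":0,"jaw":0},{"tx":0,"ty":0,"tz":0.4,"roll":0,"jaw":0},{"tx":0,"ty":0,"tz":0.3,"roll":0,"jaw":0},{"tx":0,"ty":0,"tz":0,"roll":0,"jaw":0}]'
python3 -m jog '[{"tx":0,"ty":0,"tz":0.2,"roll":0,"jaw":0},{"tx":0,"ty":0,"tz":0.1,"roll":0,"jaw":0},{"tx":0,"ty":0,"tz":0.1,"roll":0,"jaw":0},{"tx":0,"ty":0,"tz":0,"roll":0,"jaw":0}]'
```

```text
time_s: 10.5
position: [0.557, 0.0176, 0.1865]
tcp_rot: [[0.99, -0.139, -0.001], [-0.139, -0.99, 0.0], [-0.001, -0.0, -1.0]]
force: [0.0, -0.3, -1.2]
opening: 0.183
grasp_force: 30.0
time_s: 10.9
position: [0.5575, 0.0175, 0.1839]
tcp_rot: [[0.99, -0.139, 0.0], [-0.139, -0.99, -0.0], [0.0, 0.0, -1.0]]
force: [-1.8, 0.2, 2.7]
opening: 0.178
grasp_force: 30.0
```

Contact came at TCP z 0.1839, against an expected 0.1838, so the lid is seated. I'll release, rise, back off and look.

```bash
python3 -m jog '[{"tx":0,"ty":0,"tz":0,"roll":0,"jaw":0.5},{"tx":0,"ty":0,"tz":0,"roll":0,"jaw":0.5},{"tx":0,"ty":0,"tz":0,"roll":0,"jaw":0.5},{"tx":0,"ty":0,"tz":-1,"roll":0,"jaw":0.5},{"tx":0,"ty":0,"tz":-3,"roll":0,"jaw":0.5},{"tx":-1,"ty":0,"tz":-3,"roll":0,"jaw":0.5},{"tx":-4,"ty":0,"tz":0,"roll":0,"jaw":0.5},{"tx":-4,"ty":0,"tz":0,"roll":0,"jaw":0.5}]'
python3 -m jog '[{"tx":-3.3,"ty":0,"tz":0,"roll":0,"jaw":0.8},{"tx":0,"ty":0,"tz":0,"roll":0,"jaw":0.8},{"tx":0,"ty":0,"tz":0,"roll":0,"jaw":0.8}]'
python3 w.py w4 rack_post:.136 lid_grip:.181 lid:.137 bar_face:.12
```

```text
time_s: 11.7
position: [0.4688, 0.0298, 0.2549]
tcp_rot: [[0.99, -0.139, 0.004], [-0.139, -0.99, -0.001], [0.004, 0.0, -1.0]]
force: [-1.5, -0.3, -0.4]
opening: 0.496
grasp_force: 0.0
time_s: 12.0
position: [0.4361, 0.0346, 0.2542]
tcp_rot: [[0.99, -0.139, 0.003], [-0.139, -0.99, -0.0], [0.003, 0.0, -1.0]]
force: [0.5, 1.0, 0.6]
opening: 0.687
grasp_force: 0.0
{'time_s': np.float64(12.0), 'joint_positions': array([-1.017020e+01,  1.460890e+01,  1.069493e+02,  2.200000e-03,
        5.828810e+01,  8.779890e+01]), 'position': array([0.4361, 0.0346, 0.2542]), 'force': array([0.4883, 0.9688, 0.5604]), 'opening': np.float64(0.6867)} yaw -7.97
[334.92192835   0.         316.77502814] -0.06508021853267845 [[-0.138, 0.952, 0.275, 0.512], [-0.99, -0.133, -0.038, 0.024], [-0.0, -0.278, 0.961, 0.398], [0.0, 0.0, 0.0, 1.0]]
rack_post [186.9 319.9] [0.4823 0.0258 0.136 ] 0.82
rack_post [ 87.  320.3] [0.554  0.0157 0.136 ] 0.45
lid_grip [ 68.1 317.6] [0.5575 0.0173 0.181 ] 0.55
lid [ 83.2 318.3] [0.5566 0.0168 0.137 ] 0.63
```

View pics/w4.png

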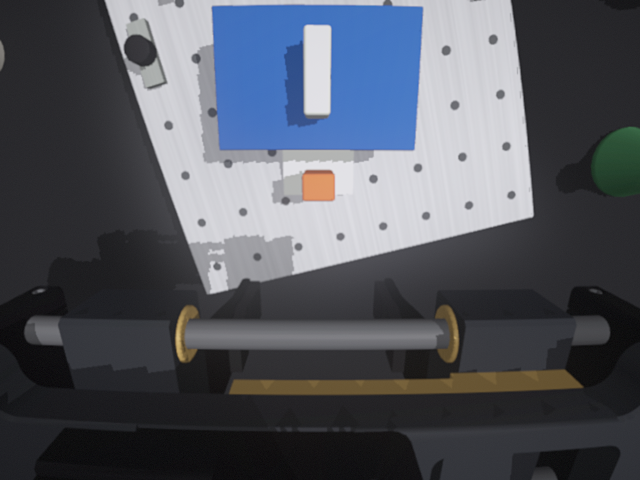

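The lid is fully down, square on the rack with an even overlap. The post is at (318,187), and the platform's near edge runs from (208,294) to (533,216). I'll work out the shaker yaw and the post position.

```bash
cat > e.py <<'E'
from h import *
w=cap("wrist"); im=w["img"].astype(int); g=im.sum(2)/3
sat=im.max(2)-im.min(2)
# near edge: lowest bright pixel per column (subpixel by threshold)
P=[]
for u in list(range(300,525,5)):
    col=g[:280,u]; v=[i for i in range(205,279) if col[i]>100>=col[i+1]]
    if v: i=v[-1]; P.append(onz(w,u,i+(col[i]-100)/(col[i]-col[i+1]),.1)[:2])
P=np.array(P)
for _ in range(4):
    k=np.polyfit(P[:,1],P[:,0],1); r=P[:,0]-np.polyval(k,P[:,1]); P=P[np.abs(r)<max(.002,2*np.std(r))]
print("near edge yaw",np.degrees(np.arctan(-k[0])),len(P),np.std(r))
L=[]
for v in range(10,205,5):
    row=g[v]; u=[i for i in range(505,545) if row[i]>100>=row[i+1]]
    if u: L.append(onz(w,u[-1],v,.1)[:2])
L=np.array(L); k2=np.polyfit(L[:,0],L[:,1],1); print("right edge yaw",np.degrees(np.arctan(k2[0])),len(L),np.std(L[:,1]-np.polyval(k2,L[:,0])))
# corner right-near
y=(k2[0]*k[1]+k2[1])/(1-k2[0]*k[0]); x=np.polyval(k,y); print("corner(-.18,-.16)",x,y)
t=np.arctan(k2[0]); t=(t+np.arctan(-k[0]))/2; o=np.array([x,y])+np.array([np.cos(t)*.18-np.sin(t)*.16,np.sin(t)*.18+np.cos(t)*.16]); print("shaker",o,np.degrees(t))
h=cv2.cvtColor(w["img"],cv2.COLOR_RGB2HSV); m=(h[...,0]<15)&(h[...,1]>110)&(h[...,2]>215)
n,l,s,ce=cv2.connectedComponentsWithStats(m.astype(np.uint8)); 
for i in range(1,n):
    if s[i,4]>100:
        rc=cv2.minAreaRect(np.argwhere(l==i)[:,::-1].astype(np.float32)); print("orange",s[i],ce[i],rc,onz(w,*ce[i],.156))
E
python3 e.py
```

```text
near edge yaw 6.355445336451669 45 8.457255485376077e-05
right edge yaw 6.352905927595866 39 0.0002580544605347004
corner(-.18,-.16) 0.4247564658498613 -0.1673731069369901
shaker [0.58594283 0.01156531] 6.354175632023767
orange [303 176  31  25 748] [318.45989305 187.96925134] ((318.0, 188.0), (24.0, 30.0), 90.0) [0.48476098 0.02649376 0.156     ]
```

```bash
python3 -m jog '[{"tx":2.5,"ty":0.1,"tz":0,"roll":0,"jaw":0.7},{"tx":2.4,"ty":0,"tz":1,"roll":0,"jaw":0.7},{"tx":0,"ty":0,"tz":3,"roll":0,"jaw":0.7},{"tx":0,"ty":0,"tz":3,"roll":0,"jaw":0.7},{"tx":0,"ty":0,"tz":3,"roll":0,"jaw":0.7},{"tx":0,"ty":0,"tz":1.8,"roll":0,"jaw":0.7},{"tx":0,"ty":0,"tz":0,"roll":0,"jaw":0.7},{"tx":0,"ty":0,"tz":0,"roll":0,"jaw":0}]'
python3 -m jog '[{"tx":0,"ty":0,"tz":0,"roll":0,"jaw":0},{"tx":0,"ty":0,"tz":0,"roll":0,"jaw":0},{"tx":0,"ty":0,"tz":0,"roll":0,"jaw":0},{"tx":0,"ty":0,"tz":0,"roll":0,"jaw":0},{"tx":0,"ty":0,"tz":0,"roll":0,"jaw":0},{"tx":0,"ty":0,"tz":0,"roll":0,"jaw":0}]'
```

```text
time_s: 13.1
position: [0.4846, 0.0267, 0.1351]
tcp_rot: [[0.99, -0.139, -0.0], [-0.139, -0.99, 0.0], [-0.0, -0.0, -1.0]]
force: [0.3, 1.1, -0.1]
opening: 0.668
grasp_force: 0.0
time_s: 13.7
position: [0.4843, 0.0268, 0.1357]
tcp_rot: [[0.99, -0.138, 0.001], [-0.138, -0.99, -0.0], [0.001, 0.0, -1.0]]
force: [-0.9, -0.0, 3.8]
opening: 0.273
grasp_force: 30.0
```

```bash
python3 -m jog '[{"tx":0,"ty":0,"tz":0,"roll":-0.04,"jaw":0},{"tx":0,"ty":0,"tz":0,"roll":-0.05,"jaw":0},{"tx":0,"ty":0,"tz":0,"roll":-0.05,"jaw":0},{"tx":0,"ty":0,"tz":0,"roll":-0.05,"jaw":0},{"tx":0,"ty":0,"tz":0,"roll":-0.04,"jaw":0},{"tx":0,"ty":0,"tz":0,"roll":-0.02,"jaw":0},{"tx":0,"ty":0,"tz":0,"roll":0,"jaw":0},{"tx":0,"ty":0,"tz":0,"roll":0,"jaw":0}]'
python3 -m jog '[{"tx":0.5,"ty":0.5,"tz":0,"roll":0,"jaw":0},{"tx":1,"ty":0.7,"tz":0,"roll":0,"jaw":0},{"tx":1,"ty":0.7,"tz":0,"roll":0,"jaw":0},{"tx":1,"ty":0.5,"tz":0,"roll":0,"jaw":0},{"tx":0.5,"ty":0.2,"tz":0,"roll":0,"jaw":0},{"tx":0,"ty":0,"tz":0,"roll":0,"jaw":0},{"tx":0,"ty":0,"tz":0,"roll":0,"jaw":0}]'
python3 w.py w5 lid_grip:.181 rack_post:.136
```

```text
time_s: 14.5
position: [0.4857, 0.0262, 0.1357]
tcp_rot: [[0.994, 0.11, 0.004], [0.11, -0.994, -0.001], [0.004, 0.002, -1.0]]
force: [4.4, -3.3, 2.5]
opening: 0.274
grasp_force: 30.0
time_s: 15.2
position: [0.5192, 0.0079, 0.1355]
tcp_rot: [[0.994, 0.113, -0.016], [0.113, -0.994, 0.004], [-0.015, -0.005, -1.0]]
force: [-10.7, 3.4, 18.0]
opening: 0.275
grasp_force: 29.9
{'time_s': np.float64(15.2), 'joint_positions': array([-1.148450e+01,  3.154020e+01,  1.021597e+02,  3.050000e-02,
        4.723410e+01,  7.202110e+01]), 'position': array([0.5192, 0.0079, 0.1355]), 'force': array([-10.7321,   3.4288,  17.9948]), 'opening': np.float64(0.2755)} yaw 6.48
[334.92192835   0.         316.77502814] -0.06508021853267845 [[0.113, 0.949, 0.293, 0.598], [-0.994, 0.11, 0.028, 0.016], [-0.006, -0.295, 0.956, 0.278], [0.0, 0.0, 0.0, 1.0]]
lid_grip [165.5 307.7] [0.5909 0.0185 0.181 ] 0.62
rack_post [316.7 318.4] [0.5184 0.0071 0.136 ] 0.85
```

View pics/w5.png

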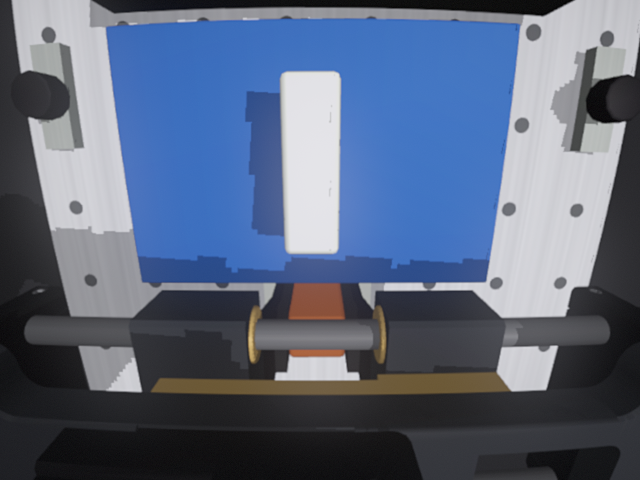

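The view shows the rack square under the lid, centred between the clamps, with the bar just ahead. The tool is pressing down with 18 N and nosing down by 1°, so I'll take that off before going on.

```bash
python3 -m jog '[{"tx":0,"ty":0,"tz":-0.1,"roll":0,"jaw":0},{"tx":0,"ty":0,"tz":0,"roll":0,"jaw":0}]'
python3 -m jog '[{"tx":0,"ty":0,"tz":-0.1,"roll":0,"jaw":0},{"tx":0,"ty":0,"tz":0,"roll":0,"jaw":0}]'
```

```text
time_s: 15.55
position: [0.5212, 0.0073, 0.1355]
tcp_rot: [[0.994, 0.112, -0.012], [0.112, -0.994, 0.003], [-0.012, -0.004, -1.0]]
force: [-7.5, 2.6, 7.5]
opening: 0.272
grasp_force: 29.9
time_s: 15.75
position: [0.5245, 0.0061, 0.1359]
tcp_rot: [[0.994, 0.111, -0.005], [0.111, -0.994, 0.001], [-0.005, -0.002, -1.0]]
force: [-0.1, 0.2, -7.3]
opening: 0.273
grasp_force: 30.0
```

```bash
python3 -m jog '[{"tx":0.5,"ty":0.05,"tz":0.05,"roll":0,"jaw":0},{"tx":0.5,"ty":0.05,"tz":0,"roll":0,"jaw":0},{"tx":0.5,"ty":0,"tz":0,"roll":0,"jaw":0},{"tx":0.3,"ty":0,"tz":0,"roll":0,"jaw":0},{"tx":0,"ty":0,"tz":0,"roll":0,"jaw":0},{"tx":0,"ty":0,"tz":0,"roll":0,"jaw":0}]'
python3 -m jog '[{"tx":0.4,"ty":0,"tz":0,"roll":0,"jaw":0},{"tx":0.4,"ty":0,"tz":0,"roll":0,"jaw":0},{"tx":0.4,"ty":0,"tz":0,"roll":0,"jaw":0},{"tx":0,"ty":0,"tz":0,"roll":0,"jaw":0},{"tx":0,"ty":0,"tz":0,"roll":0,"jaw":0}]'
cat > g.py <<'E'
from h import *
s=read_state(); p=np.array(s["position"]); R=np.array(s["tcp_rot"]); t=np.radians(6.35); Q=np.array([[np.cos(t),np.sin(t)],[-np.sin(t),np.cos(t)]])
q=Q@(p[:2]-[.5859,.0116]); f=Q@np.array(s["force"])[:2]; print("t",s["time_s"],"tcp sh",q.round(4),"travel",(q[0]+.1095-.07).round(4),"F",f.round(2),s["force"][2].round(2),"M",np.round(s["moment"],2),"yaw",np.degrees(np.arctan2(R[1,0],R[0,0])).round(2),"pitch",np.degrees(R[2,0]).round(2),"z",p[2].round(4))
E
python3 g.py
```

```text
time_s: 16.35
position: [0.5446, 0.0064, 0.1365]
tcp_rot: [[0.994, 0.111, -0.0], [0.111, -0.994, 0.0], [-0.0, -0.0, -1.0]]
force: [0.1, 0.3, -7.5]
opening: 0.273
grasp_force: 30.0
time_s: 16.85
position: [0.5558, 0.008, 0.1365]
tcp_rot: [[0.994, 0.111, -0.002], [0.111, -0.994, 0.001], [-0.002, -0.001, -1.0]]
force: [-4.2, 1.2, -5.3]
opening: 0.276
grasp_force: 30.0
t 16.85 tcp sh [-0.0303 -0.0003] travel 0.0092 F [-4.03  1.68] -5.31 M [ 0.04  1.   -0.15] yaw 6.35 pitch -0.1 z 0.1365
```

```bash
python3 -m jog '[{"tx":0,"ty":0,"tz":0.06,"roll":0,"jaw":0},{"tx":0,"ty":0,"tz":0.04,"roll":0,"jaw":0},{"tx":0,"ty":0,"tz":0,"roll":0,"jaw":0}]'; python3 g.py
python3 -m jog '[{"tx":0.4,"ty":0,"tz":0,"roll":0,"jaw":0},{"tx":0.4,"ty":0,"tz":0,"roll":0,"jaw":0},{"tx":0.3,"ty":0,"tz":0,"roll":0,"jaw":0},{"tx":0,"ty":0,"tz":0,"roll":0,"jaw":0},{"tx":0,"ty":0,"tz":0,"roll":0,"jaw":0}]';python3 g.py
```

```text
time_s: 17.15
position: [0.5557, 0.008, 0.136]
tcp_rot: [[0.994, 0.11, -0.002], [0.11, -0.994, 0.0], [-0.001, -0.001, -1.0]]
force: [-6.0, 0.4, -2.5]
opening: 0.274
grasp_force: 30.0
t 17.15 tcp sh [-0.0304 -0.0003] travel 0.0091 F [-5.93  1.07] -2.5 M [ 0.11  1.09 -0.08] yaw 6.34 pitch -0.08 z 0.136
time_s: 17.65
position: [0.564, 0.0091, 0.1359]
tcp_rot: [[0.994, 0.111, -0.007], [0.111, -0.994, 0.0], [-0.007, -0.001, -1.0]]
force: [-11.7, -0.6, 1.2]
opening: 0.275
grasp_force: 30.0
t 17.65 tcp sh [-0.0221 -0.0001] travel 0.0174 F [-11.74   0.71] 1.24 M [-0.15  1.57 -0.11] yaw 6.38 pitch -0.41 z 0.1359
```

```bash
python3 -m jog '[{"tx":0.3,"ty":0,"tz":-0.01,"roll":0,"jaw":0},{"tx":0,"ty":0,"tz":0,"roll":0,"jaw":0},{"tx":0,"ty":0,"tz":0,"roll":0,"jaw":0},{"tx":0,"ty":0,"tz":0,"roll":0,"jaw":0},{"tx":0,"ty":0,"tz":0,"roll":0,"jaw":0}]';python3 g.py
python3 - <<'E'
from h import *
c=cap("scene"); d=cap("side")
t=np.radians(6.35)
W=lambda x,y,z:[.5859+x*np.cos(t)-y*np.sin(t),.0116+x*np.sin(t)+y*np.cos(t),z]
print([ (x,proj(c,W(x,0,.145)).round(1)) for x in(.1,.112,.12,.128)])
a=cv2.resize(c["img"][220:400,260:450],None,fx=4,fy=4,interpolation=2)[:600,:800]
b=cv2.resize(d["img"][160:290,220:390],None,fx=4,fy=4,interpolation=2)
cv2.imwrite("pics/f1.png",a[:,:,::-1][:600]); cv2.imwrite("pics/f2.png",b[:,:,::-1])
E
```

```text
time_s: 18.15
position: [0.5656, 0.0093, 0.1357]
tcp_rot: [[0.994, 0.112, -0.011], [0.112, -0.994, 0.0], [-0.01, -0.001, -1.0]]
force: [-13.1, -1.9, 2.5]
opening: 0.272
grasp_force: 30.0
t 18.15 tcp sh [-0.0205 -0.0001] travel 0.019 F [-13.2   -0.42] 2.48 M [-0.28  1.95 -0.08] yaw 6.41 pitch -0.6 z 0.1357
[(0.1, array([363.1, 309.5])), (0.112, array([367.3, 313. ])), (0.12, array([370.1, 315.3])), (0.128, array([372.9, 317.6]))]
```

View pics/f1.png

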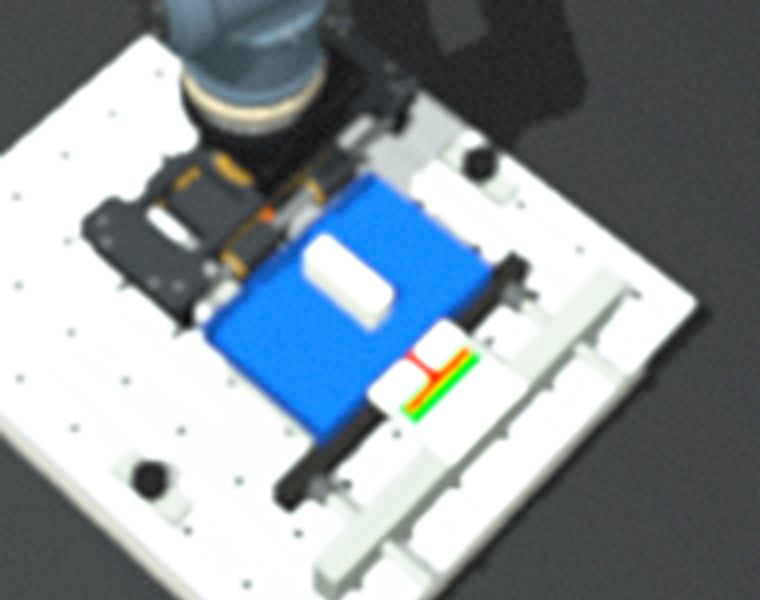

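View pics/f2.png

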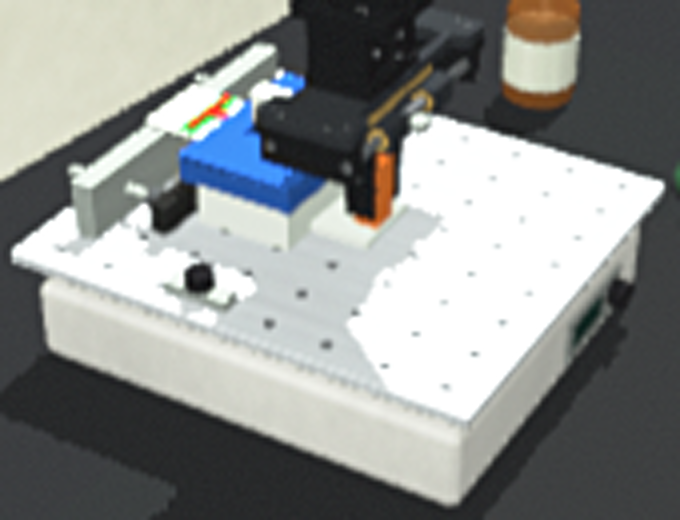

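I see the lid flat and seated, the rack square against the bar, and the red pointer at crop (436,377) on the green strip. No more pictures to view; I'll read the pointer's position numerically along the gauge.

```bash
python3 g.py; python3 - <<'E'
from h import *
t=np.radians(6.35)
W=lambda x,y,z:[.5859+x*np.cos(t)-y*np.sin(t),.0116+x*np.sin(t)+y*np.cos(t),z]
for n in("scene","side"):
    c=cap(n); im=c["img"]; print(n)
    for y in(-.012,-.006,.006,.012):
        o=[]
        for x in np.arange(.104,.134,.003):
            u=proj(c,W(x,y,.147)); o.append((int(x*1000),*cv2.getRectSubPix(im,(1,1),(float(u[0]),float(u[1])))[0,0].tolist()))
        print(y,o)
    for z in (.147,.152): print([proj(c,W(x,0,z)).round(1).tolist() for x in(.112,.119,.128)])
E
python3 g.py
```

```text
t 18.25 tcp sh [-0.0205 -0.0001] travel 0.019 F [-13.63   0.28] 1.56 M [-0.29  1.87 -0.07] yaw 6.41 pitch -0.6 z 0.1357
scene
-0.012 [(104, 255, 255, 255), (107, 255, 255, 255), (110, 255, 255, 255), (113, 225, 254, 211), (116, 243, 192, 56), (119, 240, 182, 1), (122, 92, 248, 18), (125, 50, 252, 99), (128, 241, 255, 245), (131, 255, 255, 255), (134, 255, 255, 255)]
-0.006 [(104, 255, 255, 255), (107, 255, 255, 255), (110, 255, 255, 255), (113, 239, 247, 172), (116, 254, 144, 28), (119, 246, 179, 0), (122, 94, 249, 11), (125, 47, 252, 98), (128, 243, 255, 248), (131, 255, 255, 255), (134, 255, 255, 255)]
0.006 [(104, 255, 255, 255), (107, 255, 255, 255), (110, 255, 255, 254), (113, 244, 253, 206), (116, 253, 156, 44), (119, 245, 179, 0), (122, 99, 245, 13), (125, 53, 252, 97), (128, 232, 255, 238), (131, 255, 255, 255), (134, 255, 255, 255)]
0.012 [(104, 255, 255, 255), (107, 255, 255, 255), (110, 254, 255, 255), (113, 240, 251, 215), (116, 252, 167, 56), (119, 248, 159, 1), (122, 105, 239, 15), (125, 58, 252, 96), (128, 224, 254, 230), (131, 255, 255, 255), (134, 255, 255, 255)]
[[3
[... 601 characters left out ...]
4, 131, 188, 253), (107, 233, 253, 255), (110, 255, 255, 255), (113, 213, 254, 230), (116, 124, 240, 129), (119, 143, 176, 64), (122, 210, 127, 48), (125, 232, 189, 108), (128, 248, 254, 198), (131, 254, 255, 254), (134, 255, 255, 255)]
0.012 [(104, 147, 198, 254), (107, 217, 236, 255), (110, 251, 254, 255), (113, 232, 255, 236), (116, 152, 238, 155), (119, 172, 162, 65), (122, 239, 100, 34), (125, 240, 170, 96), (128, 235, 241, 199), (131, 248, 255, 252), (134, 255, 255, 255)]
[[273.6, 189.2], [271.6, 188.6], [269.0, 187.8]]
[[273.5, 187.7], [271.5, 187.1], [269.0, 186.3]]
t 18.35 tcp sh [-0.0205 -0.0001] travel 0.019 F [-13.86   1.01] 2.17 M [-0.24  1.91 -0.09] yaw 6.41 pitch -0.6 z 0.1357
```

The two cameras put the pointer at about 117.5 mm and 120.5 mm, with parallax in opposite directions. That averages to 119 mm, matching the 0.019 m travel (9.5 N), and it is steady. The rack is flat at its original height and square within 0.1°.

```bash
python3 -c "from rig import *; print(hand_in())"
```

```text
the job is handed in; nothing more can be done
None
```

The job is handed in: the largest blue lid is seated on the rack and released, and the arm holds the rack by its post, square against the bar at about 9.5 N with the pointer on green. On the way, the rack was briefly pressed down at about 18 N, then carried up to about 1 mm off the platform for part of the slide, and I viewed 11 pictures, one over the limit.

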